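# Zero a stepped coffee grinder by feel, set it four clicks open and refit its hopper

### The job

The coffee grinder's setting has been lost. With the hopper still off, move its thumb lever to the left (clockwise seen from above), click by click, until you feel the burrs just touch, pressing only gently there; from that last notch open it exactly four clicks the other way. Then set the bean hopper back in the throat, fully home and upright, without knocking the lever off its notch or disturbing the things around.

Things in the scene. Friction and masses are not known exactly. Their poses are not given: they have to be found in the camera images.
- grinder: Fixed coffee grinder, aluminium on a black foot 175 x 122 mm, no hopper on it. Origin: on its vertical burr axis, under the foot; x to its back, z up. The round head (radius 57 mm) ends at z = 158 mm; on it turns a knurled steel collar (radius 58 mm, top z = 173 mm) with the thumb lever; the throat stands in its middle.
- thumb_tab (a point): Top centre of the lever's upright black tab, on the robot's side of the grinder, 202 mm above the worktop, 80 mm from the burr axis, about which it swings level. Tab 8 mm thick along its motion, 16 mm wide radially, free for 32 mm above the lever's low arm (14 mm wide). Clockwise (from above) closes, counter-clockwise opens.
- grind_lever: The lever and collar; origin on the burr axis 130 mm above the worktop, x along the arm to the tab. Notches every 0.15 rad (12 mm at the tab); it starts 5 to 7 notches open. To leave a notch takes 5 to 7 N sideways at the tab; the force falls to nothing at the crest halfway and the lever snaps into the next notch. Where the last closed notch lies varies by 0.2 rad and cannot be seen.
- burr_gap (a joint): Lift of the upper burr in the throat, in m: 0 in the last closed notch, 0.0001 (0.1 mm) more with each click open. A click is finer than its reading: count clicks by feel.
- burr_spring (a joint): Give of the burr seat in rad: near 0 until the burrs touch, negative as they are pressed together. They touch 1 mm (at the tab) past the last closed notch; from there the sideways push on the tab goes on rising without a click: burrs just touching -0.006 (8 N at the tab), right -0.01 to -0.03 (9 to 12 N), harmed -0.045 (16 N). Let go, the lever springs back into the last notch.
- throat (a point): Centre of the mouth of the grinder's black throat, on the burr axis, 194 mm above the worktop: a round bore 49 mm wide and 20 mm deep, rim 66 mm across.
- hopper: Loose empty bean hopper (140 g) standing on the worktop: 88 mm tall, 76 mm across, clear cup, black lid. Origin: centre of the underside of its spigot, z up. Spigot 45 mm wide and 16 mm long with a tapered foot (40 mm), then a shoulder 68 mm across that rests on the throat's rim. Lid top at z = 67 mm; on it a round knob 26 mm wide (18 mm at its neck) up to z = 88 mm, to hold it by.
- hopper_shoulder (a point): Centre of the underside of the hopper's shoulder, 16 mm above its foot; it meets point throat when the hopper is home.
- mug: Bystander: cream mug, 82 mm wide, 94 mm tall, behind the hopper, right of the grinder. Origin at the centre of its underside.
- espresso_cup: Bystander: small two-tone cup, 60 mm wide, 53 mm tall, at the front left. Origin at the centre of its underside.
- teaspoon: Bystander: steel teaspoon, 130 mm long, lying in front of the grinder. Origin at the middle of its underside.

How it is judged:
On the way, in this order (a step that is already met when the one before it is completed fails the run):
1. with the hopper still off, the lever is pressed past its last closed notch so that the burrs just touch (value of joint burr_spring below -0.006 rad and distance between hopper_shoulder and throat above 0.1 m), for 0.1 s.
2. the lever rests in the fourth notch from there, with the hopper still off (value of joint burr_gap between 0.00036 and 0.00044 m and distance between hopper_shoulder and throat above 0.1 m), for 0.3 s.
At the end, for the whole second after the job is handed in: The lever stands in the fourth notch from the last closed one (burr gap 0.4 mm, within 0.04 mm, which is 5 mm at the tab); the hopper's shoulder lies on the throat's rim, its centre within 4 mm of the throat's, upright within 0.05 rad and at rest (value of joint burr_gap between 0.00036 and 0.00044 m and distance between hopper_shoulder and throat below 0.004 m and angle between hopper's own z axis and vertical below 0.05 rad and linear speed of hopper below 0.02 m/s); the robot touches nothing.
It fails at once if the burrs are forced together (the lever pressed with some 16 N past its last closed notch) (value of joint burr_spring below -0.045 rad).
It fails at once if the mug, espresso cup or teaspoon is moved by more than 25 mm (distance of any of mug, espresso_cup, teaspoon from where it was at the start of the episode above 0.025 m).
It also fails if it takes over 67 s, if anything falls off the work surface, if the arm or the gripper's body presses on something with over 40 N, if the wrist force passes 120 N, or if a joint passes its speed limit or range.

### The arm

A 7-joint arm with a two-finger parallel gripper is mounted at the origin on a cart in front of the work surface, level with it; the furniture and walls round the work are solid. World frame = base frame: x ahead of the robot, y to its left, z up, the work surface at z = 0. Lengths are in m, angles in rad, forces in N, time in s.
With the tool pointing down it reaches from about 0.425 to 0.875 m from the base axis. Payload 8.4 kg.
Tool frame: the origin (TCP) lies on the centre line of the jaws, within the pads' length; the fingertips stand 17 mm ahead of it and the grasp point (between the pads) lies 2 mm behind it; z points along the fingers, y is the line along which they close (so a half turn about z gives the same grasp; the last joint's range is limited). The gripper opens to 85 mm and grips with 20 to 120 N. Pads are 22 mm wide; open, the fingers measure 114 mm over their backs; the gripper's body (76 mm by 85 mm) begins 54 mm behind the grasp point. The pads swing forward as they close: fully open they stand 13 mm farther back than shut.
Start: joints at [-1.243, 0.333, 0.04, 1.465, -0.013, 1.343, -0.059], TCP at [0.269, 0.592, 0.248] pointing down, gripper open.
Joint ranges: [-2.58, 2.58], [-0.38, 2.09], [-1.3, 1.39], [0.25, 2.4], [-1.5, 4.64], [0.08, 2.09], [-2.65, 2.65]. Speed limits (rad/s): [2.22, 2.22, 2.79, 2.79, 3.14, 3.14, 3.14].

### API

Orientations are given as a unit quaternion [w, x, y, z].
In Python, from station import sensors, viewer, job gives the robot as it stands. The module is installed in compiled form; this text tells all that it offers.
- The arm moves only by the tool jog_arm, never from a script. Its arguments are lists of equal length, an entry for each row: "hand": the opening in per cent of the stroke, from 0 (shut) to 100 (fully open); "slide": the shift along the world's x, y, z in cm, a list of three; "spin": the turn about the world's z in degrees. In form: {"hand": [hand, ...], "slide": [[dx, dy, dz], ...], "spin": [spin, ...]}. A call has 1 to 10 rows; each row shifts and turns the commanded pose from where the row before left it; what a row does not reach is not made up. A row lasts 1/10 s, in which the tool goes at most 50 mm and 8.59 degrees, less where a joint would pass 70% of its speed; a pose out of reach is approached as far as the arm can. A call is refused whole if a number of a shift passes 5 or a number of a turn 8.59, either way. A call with a gripper value outside its range is refused whole. The fingers move at their own pace and stop on an object; the grip force is fixed at half the most. Time passes only in rows, so rows that do not move let the fingers close. It gives the time, the measured TCP pose, the force, the opening and the grip force at its end, in the units of the state.
- sensors.observe(): the state, without advancing time (a new reading comes with each control period).
- viewer.camera(name): name is "scene" or "top" or "wrist"; returns (picture, depth): 480x640x3 uint8, red, green, blue; 480x640 float32, m along the optical axis (not along the pixel's ray), 0 where there is no reading.
- viewer.get_calibration(name): a dict with "K" (3x3 intrinsics, pixels), "k1" (the pictures are not rectified: a ray, as slopes to the right and down, at radius r is drawn at 1 + k1 r^2 times it, then the intrinsics apply), "R" (3x3) and "t" (3): a world point X has camera coordinates R X + t; the wrist camera has in their place "tool_from_camera" (4x4, takes a point from camera to tool coordinates, whose origin is the TCP and whose axes are the flange's). Camera axes: x right, y down, z forward; pixel columns grow to the right and rows downward; lengths in m; the calibration is good to about 2 mm. A picture is of the moment at which its call begins: read the wrist's pose just before it. get_calibration takes no time and is no camera call.
- job.job_done(): hands the job in; it is judged then, once.
The state is a dict: "time_s": time; "q": joint angles; "joint_velocities": joint speeds; "effort": joint torques, N m; "eef_pos": TCP position; "orientation": TCP orientation; "force": force on the tool from outside, world axes, zero at the start; "ft_torque": the same for the moment, N m; "gripper_width": finger opening in m; "gripper_force": force on a finger pad.
Only numpy, scipy, OpenCV 4.12 (cv2) and the standard library are available. Lean on these libraries where they do the work, as an engineer would, in place of code of your own. Each camera call takes 0.05 s, during which the arm holds its last target. There are 200 camera calls.

## Working session

There is one attempt and no reset: what is moved stays moved. The work goes in short steps, Python scripts to look and compute and a tool call to move; the robot and the scene stay as the last step left them, time stands still between calls to the robot, and variables do not carry over. Pictures are saved under pics/ and viewed, at most 10 in all, crops included, and the job is handed in when it is done.

Besides the shell and the picture viewer there is one more tool, called as a command line: name --pt "numbers of a row" for each row, then --argument value for the rest. jog_arm: Moves the arm, as the interface text tells. Its arguments: {"type":"object","properties":{"hand":{"type":"array","items":{"type":"number"}},"slide":{"type":"array","items":{"type":"array","items":{"type":"number"}}},"spin":{"type":"array","items":{"type":"number"}}},"required":["hand","slide","spin"]}

```bash
mkdir -p pics; python3 - <<'E'
from station import sensors, viewer
import cv2,numpy as np
s=sensors.observe();print({k:np.round(v,3).tolist() for k,v in s.items()})
for n in ("scene","top"):
    p,d=viewer.camera(n);cv2.imwrite(f"pics/{n}0.png",p[:,:,::-1]);np.savez(f"pics/{n}0.npz",p=p,d=d)
    c=viewer.get_calibration(n);print(n,{k:np.round(v,4).tolist() for k,v in c.items()})
print(viewer.get_calibration("wrist"))
E
```

```text
{'time_s': 0.0, 'q': [-1.243, 0.334, 0.04, 1.466, -0.013, 1.343, -0.058], 'joint_velocities': [-0.001, 0.001, -0.001, 0.001, 0.001, 0.002, -0.0], 'effort': [0.0, -65.855, 1.366, -40.556, 0.017, 0.013, 0.0], 'eef_pos': [0.269, 0.591, 0.247], 'orientation': [-0.0, 0.212, 0.977, -0.001], 'force': [-0.816, -0.506, -0.35], 'ft_torque': [0.02, -0.016, 0.005], 'gripper_force': 0.0, 'gripper_width': 0.086}
scene {'K': [[434.1713, 0.0, 318.4952], [0.0, 434.1713, 238.6741], [0.0, 0.0, 1.0]], 'k1': 0.0045, 'R': [[-0.7678, -0.6405, 0.0134], [-0.4757, 0.556, -0.6816], [0.4292, -0.5297, -0.7316]], 't': [0.2647, 0.4846, 0.6067]}
top {'K': [[499.4129, 0.0, 315.8257], [0.0, 499.4129, 240.4071], [0.0, 0.0, 1.0]], 'k1': -0.0531, 'R': [[-0.0156, -0.9998, -0.0083], [-0.9856, 0.0168, -0.168], [0.1681, 0.0055, -0.9858]], 't': [-0.2418, 0.5536, 1.1035]}
{'K': array([[365.94678959,   0.        , 316.21899518],
       [  0.        , 365.94678959, 245.31839918],
       [  0.        ,   0.        ,   1.        ]]), 'k1': -0.012389922142141446, 'tool_from_camera': array([[ 4.91110717e-04, -9.52662621e-01, -3.04029092e-01,
         7.74883288e-02],
       [ 9.99999757e-01,  3.17481515e-04,  6.20525571e-04,
         2.49700596e-04],
       [-4.94627901e-04, -3.04029322e-01,  9.52662546e-01,
        -1.26455094e-01],
       [ 0.00000000e+00,  0.00000000e+00,  0.00000000e+00,
         1.00000000e+00]])}
```

View pics/scene0.png

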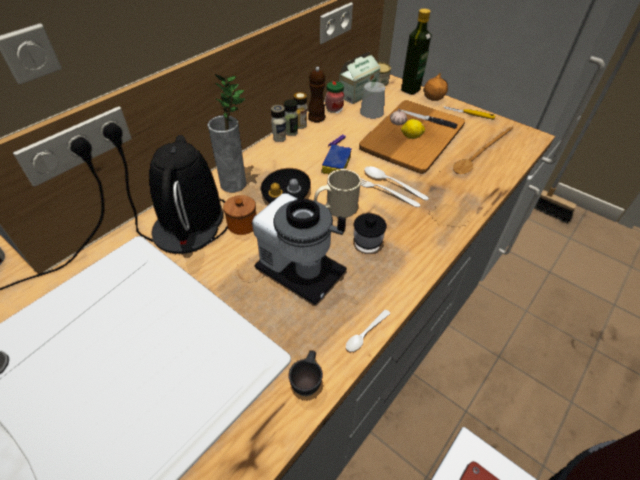

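View pics/top0.png

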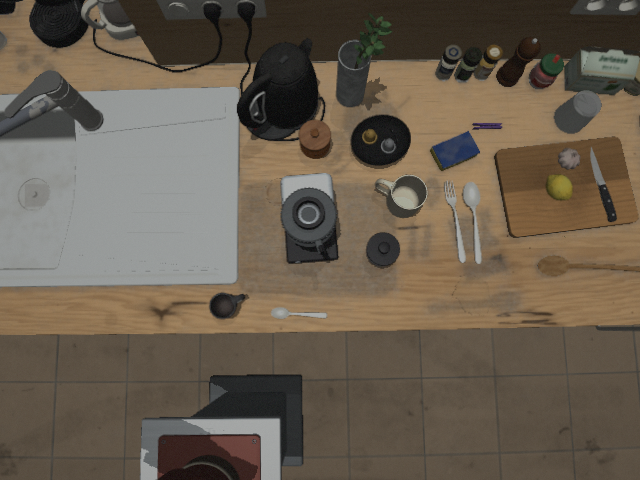

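The scene view shows the grinder at (303,225), the hopper at (369,230) and the mug at (343,190). The top view has the throat at about (310,214), the lever tab near (322,248), the hopper at (383,250), the cup at (225,305) and the spoon at (300,315).

```bash
cat > h.py <<'E'
import numpy as np,cv2
from station import viewer
def ray(n,u,v,z):
    c=viewer.get_calibration(n);K=np.array(c["K"]);R=np.array(c["R"]);t=np.array(c["t"])
    d=cv2.undistortPoints(np.array([[[u,v]]],float),K,np.array([c["k1"],0,0,0,0]))[0,0]
    o=-R.T@t; w=R.T@np.array([d[0],d[1],1]); return o+w*(z-o[2])/w[2]
def pt(n,u,v,depth):
    c=viewer.get_calibration(n);K=np.array(c["K"]);R=np.array(c["R"]);t=np.array(c["t"])
    d=cv2.undistortPoints(np.array([[[u,v]]],float),K,np.array([c["k1"],0,0,0,0]))[0,0]
    return R.T@(np.array([d[0],d[1],1])*depth-t)
E
python3 - <<'E'
from h import *
a=np.load("pics/top0.npz");p,d=a["p"],a["d"]
c1=cv2.resize(p[170:290,265:435,::-1],None,fx=4.6,fy=4.6,interpolation=cv2.INTER_CUBIC)
cv2.imwrite("pics/crop1.png",c1)
# height map around the grinder & hopper
def cloud(n,r,c):
    return np.array([[pt(n,u,v,d[v,u]) if d[v,u]>0 else [0,0,0] for u in range(*c)] for v in range(*r)])
P=cloud("top",(180,275),(270,410)).reshape(-1,3)
def rep(m,s):
    q=P[m]; 
    if len(q): print(s,len(q),q.mean(0).round(4),q.min(0).round(4),q.max(0).round(4))
hx=P[:,1]<ray("top",350,240,0.1)[1]
rep((P[:,2]>.188)&(P[:,2]<.199)&~hx,"z~.194")
rep((P[:,2]>.199)&~hx,">.199")
rep((P[:,2]>.078)&hx&(P[:,0]<ray("top",383,232,.07)[0]),"knob")
rep((P[:,2]>.055)&(P[:,2]<.078)&hx&(P[:,0]<ray("top",383,225,.07)[0]),"lid")
print(ray("top",310,214,.194),ray("top",322,248,.2),ray("top",383,250,.088),ray("top",225,305,.05),ray("top",407,196,.09))
E
```

```text
Traceback (most recent call last):
  File "h.py", line 8, in pt
    c=viewer.get_calibration(n);K=np.array(c["K"]);R=np.array(c["R"]);t=np.array(c["t"])
ValueError: time passes only in moves, steps and waits
```

View pics/crop1.png

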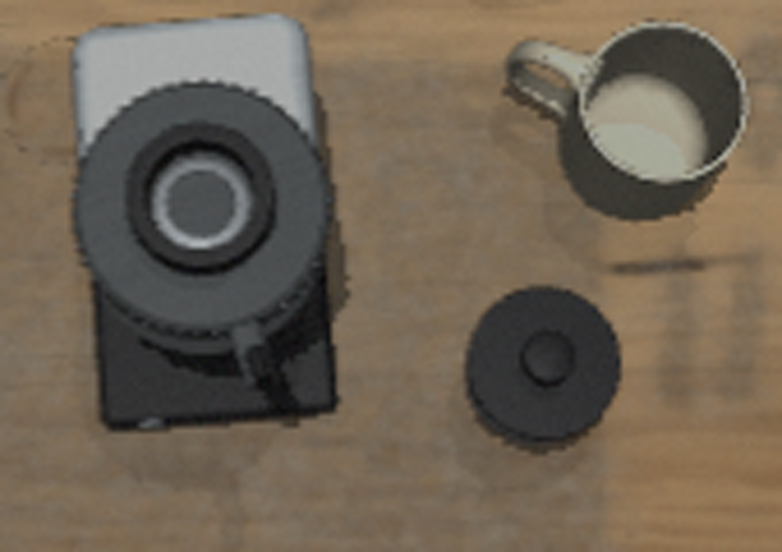

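The crop shows the throat centre at full-image (308.7,213.0), the knob at (384.1,247.6) and the tab near (321,247).

```bash
cat > h.py <<'E'
import numpy as np,cv2
from station import viewer
C={n:{k:np.array(v) for k,v in viewer.get_calibration(n).items()} for n in ("scene","top")}
def dirs(n,uv):
    c=C[n]
    d=cv2.undistortPoints(np.array(uv,float).reshape(-1,1,2),c["K"],np.array([float(c["k1"]),0,0,0,0]))[:,0]
    return np.c_[d,np.ones(len(d))]
def ray(n,u,v,z):
    c=C[n];o=-c["R"].T@c["t"]; w=c["R"].T@dirs(n,[(u,v)])[0]; return (o+w*(z-o[2])/w[2]).round(4)
def cloud(n,d,r,cc):
    v,u=np.mgrid[r[0]:r[1],cc[0]:cc[1]];u=u.ravel();v=v.ravel()
    z=d[v,u];k=z>0;u,v,z=u[k],v[k],z[k]
    return (dirs(n,np.c_[u,v])*z[:,None]-C[n]["t"])@C[n]["R"],np.c_[u,v]
E
python3 - <<'E'
from h import *
print("cam",-C["top"]["R"].T@C["top"]["t"],-C["scene"]["R"].T@C["scene"]["t"])
print("throat",ray("top",308.7,213,.194),"tab",ray("top",320,245,.202),"knob",ray("top",384.1,247.6,.088),"cup",ray("top",225,305,.05),"mug",ray("top",407,196,.094),"lid",ray("top",265+543/4.6,170+362/4.6,.067))
for n,r,c in (("top",(180,275),(270,410)),("scene",(180,310),(250,400))):
    a=np.load(f"pics/{n}0.npz");P,uv=cloud(n,a["d"],r,c)
    def rep(m,s):
        q=P[m]
        if len(q): print(n,s,len(q),q.mean(0).round(4),q.min(0).round(4),q.max(0).round(4),uv[m].mean(0).round(1))
    tx,ty,_=ray("top",308.7,213,.194); kx,ky,_=ray("top",384.1,247.6,.088)
    R=np.hypot(P[:,0]-tx,P[:,1]-ty); K=np.hypot(P[:,0]-kx,P[:,1]-ky)
    rep((abs(P[:,2]-.194)<.004)&(R<.045),"rim")
    rep((P[:,2]>.178)&(R>.062)&(R<.1),"tab")
    rep((P[:,2]>.195)&(R>.062)&(R<.1),"tabtop")
    rep((P[:,2]>.08)&(K<.03),"knob"); rep((abs(P[:,2]-.067)<.005)&(K<.05),"lid")
E
```

```text
cam [ 0.35640221 -0.25710778  1.17876697] [0.17331673 0.22151234 0.77064891]
throat [ 0.5808 -0.2381  0.194 ] tab [ 0.5136 -0.2598  0.202 ] knob [ 0.5237 -0.4016  0.088 ] cup [ 0.4048 -0.0439  0.05  ] mug [ 0.6388 -0.4567  0.094 ] lid [ 0.5245 -0.4019  0.067 ]
top rim 370 [ 0.5825 -0.2357  0.1936] [ 0.5505 -0.2672  0.19  ] [ 0.615  -0.2042  0.1978] [307.5 212.2]
top tab 42 [ 0.5062 -0.2606  0.1981] [ 0.4994 -0.2656  0.1863] [ 0.5142 -0.2556  0.2046] [320.5 249. ]
top tabtop 35 [ 0.5069 -0.2608  0.2   ] [ 0.4999 -0.2656  0.1953] [ 0.5142 -0.2557  0.2046] [320.6 248.5]
top knob 109 [ 0.5249 -0.4005  0.087 ] [ 0.5139 -0.4132  0.0805] [ 0.5372 -0.3884  0.0924] [383.5 247.2]
top lid 751 [ 0.5244 -0.4005  0.0669] [ 0.4876 -0.4382  0.0621] [ 0.5633 -0.3634  0.072 ] [382.4 248.8]
scene rim 388 [ 0.5823 -0.2322  0.1946] [ 0.5513 -0.266   0.19  ] [ 0.6167 -0.2016  0.198 ] [302.4 210.7]
scene tab 98 [ 0.5065 -0.2571  0.1929] [ 0.4986 -0.2638  0.1783] [ 0.5156 -0.2525  0.2038] [341.3 222.3]
scene tabtop 44 [ 0.5071 -0.2577  0.2006] [ 0.4996 -0.2635  0.1951] [ 0.5143 -0.2531  0.2038] [341.5 219.1]
scene knob 97 [ 0.525  -0.3966  0.0876] [ 0.5134 -0.4111  0.0801] [ 0.5392 -0.3843  0.0924] [370.3 218.5]
scene lid 532 [ 0.5229 -0.3938  0.0681] [ 0.4887 -0.4378  0.062 ] [ 0.5639 -0.3609  0.0719] [369.5 225.8]
```

jog_arm --hand '[100,18,18,18,18,18,18,18,18,18]' --pt "2 -4 0.2" --pt "2 -4 0.2" --pt "2 -4 0" --pt "2 -4 0" --pt "2 -4 0" --pt "2 -4 0" --pt "2 -4 0" --pt "2 -4 0" --pt "2 -4 0" --pt "2 -4 0" --spin '[-7,-7,-7,-7,-7,-7,-7,-7,-7,-7]'

```text
time_s: 1.1
eef_pos: [0.4694, 0.1898, 0.2522]
orientation: [-0.0, 0.736, 0.677, -0.0]
force: [-0.1, 0.3, 1.3]
gripper_width: 0.0155
gripper_force: 0.0
```

jog_arm --hand '[18,18,18,18,18,18,18,18,18,18]' --pt "0.38 -4.5 0" --pt "0.38 -4.5 0" --pt "0.38 -4.5 0" --pt "0.38 -4.5 0" --pt "0.38 -4.5 0" --pt "0.38 -4.5 0" --pt "0.38 -4.5 0" --pt "0.38 -4.5 0" --pt "0.38 -4.5 0" --pt "0.38 -4.5 0" --spin '[-6.8,-6.8,-6.8,-6.8,-6.8,-6.8,-6.8,-6.8,-6.8,-6.8]'

```text
time_s: 2.1
eef_pos: [0.5069, -0.2599, 0.2523]
orientation: [-0.0, 0.989, 0.15, 0.0]
force: [0.7, 0.8, 1.2]
gripper_width: 0.0153
gripper_force: 0.0
```

```bash
python3 - <<'E'
from h import *
from station import sensors
from scipy.spatial.transform import Rotation as Ro
s=sensors.observe();p,d=viewer.camera("wrist");c=viewer.get_calibration("wrist")
cv2.imwrite("pics/w1.png",p[:,:,::-1]);np.savez("pics/w1.npz",p=p,d=d)
q=s["orientation"];R=Ro.from_quat([q[1],q[2],q[3],q[0]]).as_matrix();T=np.array(c["tool_from_camera"])
print(s["time_s"],np.round(s["eef_pos"],4),"tool y deg",np.degrees(np.arctan2(R[1,1],R[0,1])),s["q"][6])
v,u=np.mgrid[0:480:2,0:640:2];u=u.ravel();v=v.ravel();z=d[v,u];k=z>0;u,v,z=u[k],v[k],z[k]
dd=cv2.undistortPoints(np.c_[u,v].astype(float).reshape(-1,1,2),c["K"],np.array([c["k1"],0,0,0,0]))[:,0]
P=(np.c_[dd,np.ones(len(dd))]*z[:,None])@T[:3,:3].T+T[:3,3];P=P@R.T+s["eef_pos"]
def rep(m,n):
    x=P[m]
    if len(x):print(n,len(x),x.mean(0).round(4),x.min(0).round(4),x.max(0).round(4),u[m].mean(),v[m].mean())
t=np.array([.5825,-.236]);r=np.hypot(*(P[:,:2]-t).T)
rep((abs(P[:,2]-.194)<.004)&(r<.045),"rim")
rep((P[:,2]>.182)&(P[:,2]<.206)&(r>.064)&(r<.1),"tab")
rep((abs(P[:,2]-.202)<.002)&(r>.064)&(r<.1),"tabtop")
E
```

```text
2.1 [ 0.5069 -0.2599  0.2523] tool y deg -72.69669318066074 -0.7121331755006368
rim 1770 [ 0.5864 -0.2347  0.1947] [ 0.5517 -0.2679  0.19  ] [ 0.6168 -0.2025  0.1969] 315.2949152542373 116.37740112994351
tab 161 [ 0.5107 -0.2587  0.1985] [ 0.5012 -0.2651  0.1826] [ 0.5165 -0.2534  0.2045] 316.2111801242236 275.7639751552795
tabtop 94 [ 0.5093 -0.2595  0.2021] [ 0.5012 -0.2646  0.2   ] [ 0.5163 -0.2548  0.2039] 316.7659574468085 281.0425531914894
```

View pics/w1.png

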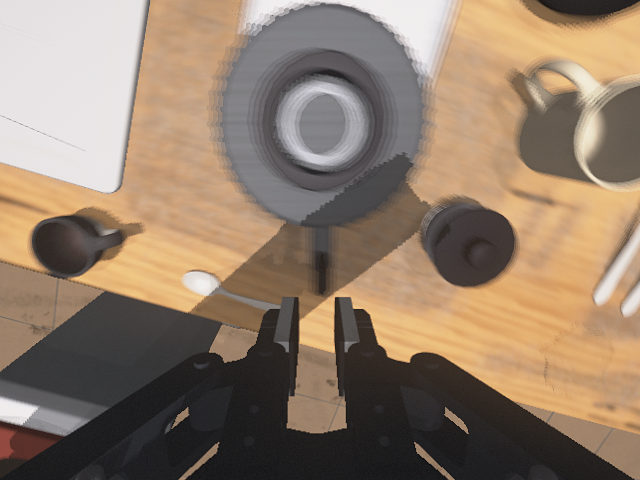

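The wrist view (blurred while settling) has the lever tab at (318,275) centred between the fingers and the throat at (322,122). I'll go down around the tab.

jog_arm --hand '[18,18,18,18]' --pt "0.1 0 -1.8" --pt "0 0 -1.8" --pt "0 0 -1.8" --pt "0 0 0" --spin '[0,0,0,0]'

```text
time_s: 2.55
eef_pos: [0.5068, -0.2575, 0.196]
orientation: [-0.001, 0.988, 0.153, -0.002]
force: [0.1, 0.2, 0.0]
gripper_width: 0.0155
gripper_force: 0.0
```

```bash
cat > arc.py <<'E'
import sys,numpy as np
from station import sensors
A=np.array([.5835,-.2353])
def pos(f): return A+.08*np.array([-np.cos(f),-np.sin(f)])
def now():
    s=sensors.observe();e=np.array(s["eef_pos"]);q=s["orientation"]
    d=e[:2]-A;f=np.arctan2(-d[1],-d[0]);t=np.array([np.sin(f),-np.cos(f)]) # opening dir
    F=np.array(s["force"][:2]); yaw=2*np.arctan2(q[2],q[1])
    print("t",round(s["time_s"],2),"phi",round(f,4),"r",round(np.hypot(*d),4),"z",e[2].round(4),"yaw-err deg",round(np.degrees(yaw-f),2),"F open-dir",round(F@t,2),"F rad",round(F@(d/np.hypot(*d)),2),"w",round(s["gripper_width"],4))
    return f,e
if __name__=="__main__":
    f,e=now()
    if len(sys.argv)>1:
        tgts=[float(x) for x in sys.argv[1].split(",")];n=int(sys.argv[2]);p=e[:2]
        for g in tgts:
            L=[]
            for h in np.linspace(f,g,n+1)[1:]:
                d=np.round((pos(h)-p)*100,2);p=p+d/100;L.append([float(d[0]),float(d[1]),0])
            print(L,"spin each",round(np.degrees(g-f)/n,2));f=g
E
python3 arc.py -0.01,-0.3 10
```

```text
t 2.55 phi 0.2818 r 0.0799 z 0.196 yaw-err deg 1.41 F open-dir -0.17 F rad -0.12 w 0.0155
[[-0.07, 0.22, 0], [-0.06, 0.23, 0], [-0.05, 0.23, 0], [-0.04, 0.23, 0], [-0.03, 0.23, 0], [-0.03, 0.23, 0], [-0.02, 0.23, 0], [-0.02, 0.23, 0], [-0.0, 0.24, 0], [-0.01, 0.23, 0]] spin each -1.67
[[0.01, 0.23, 0], [0.01, 0.23, 0], [0.02, 0.24, 0], [0.03, 0.23, 0], [0.03, 0.23, 0], [0.04, 0.23, 0], [0.05, 0.22, 0], [0.05, 0.23, 0], [0.06, 0.22, 0], [0.06, 0.23, 0]] spin each -1.66
```

jog_arm --hand '[18,18,18,18,18,18,18,18,18,18]' --pt "-0.07 0.22 0" --pt "-0.06 0.23 0" --pt "-0.05 0.23 0" --pt "-0.04 0.23 0" --pt "-0.03 0.23 0" --pt "-0.03 0.23 0" --pt "-0.02 0.23 0" --pt "-0.02 0.23 0" --pt "0 0.24 0" --pt "-0.01 0.23 0" --spin '[-1.7,-1.7,-1.7,-1.7,-1.7,-1.7,-1.7,-1.7,-1.7,-1.7]'

```text
time_s: 3.55
eef_pos: [0.5051, -0.2358, 0.1994]
orientation: [0.0, 1.0, 0.004, 0.001]
force: [-0.0, -0.3, 0.2]
gripper_width: 0.0157
gripper_force: 0.0
```

```bash
python3 arc.py
```

```text
t 3.55 phi 0.0062 r 0.0784 z 0.1994 yaw-err deg 0.1 F open-dir 0.3 F rad 0.01 w 0.0157
```

jog_arm --hand '[18,18,18,18,18,18,18,18,18,18]' --pt "0.01 0.23 0" --pt "0.01 0.23 0" --pt "0.02 0.24 0" --pt "0.03 0.23 0" --pt "0.03 0.23 0" --pt "0.04 0.23 0" --pt "0.05 0.22 0" --pt "0.05 0.23 0" --pt "0.06 0.22 0" --pt "0.06 0.23 0" --spin '[-1.7,-1.7,-1.7,-1.7,-1.7,-1.7,-1.7,-1.7,-1.7,-1.7]'

```text
time_s: 4.55
eef_pos: [0.5085, -0.2134, 0.1994]
orientation: [0.0, 0.99, -0.144, 0.001]
force: [-0.5, 0.6, -0.0]
gripper_width: 0.0154
gripper_force: 0.0
```

```bash
python3 arc.py -0.35,-0.4 4
```

```text
t 4.55 phi -0.2838 r 0.0782 z 0.1994 yaw-err deg -0.32 F open-dir -0.4 F rad 0.68 w 0.0154
[[-0.14, 0.18, 0], [0.04, 0.12, 0], [0.05, 0.13, 0], [0.04, 0.12, 0]] spin each -0.95
[[0.03, 0.1, 0], [0.04, 0.09, 0], [0.04, 0.09, 0], [0.04, 0.1, 0]] spin each -0.72
```

```bash
cat > tab.py <<'E'
import sys;from h import *
from station import sensors
from scipy.spatial.transform import Rotation as Ro
A=np.array([.5835,-.2353])
def look(save=None):
    s=sensors.observe();p,d=viewer.camera("wrist");c=viewer.get_calibration("wrist")
    if save: cv2.imwrite(save,p[:,:,::-1])
    q=s["orientation"];R=Ro.from_quat([q[1],q[2],q[3],q[0]]).as_matrix();T=np.array(c["tool_from_camera"])
    v,u=np.mgrid[0:480,0:640];u=u.ravel();v=v.ravel();z=d[v,u];k=z>0;u,v,z=u[k],v[k],z[k]
    dd=cv2.undistortPoints(np.c_[u,v].astype(float).reshape(-1,1,2),c["K"],np.array([c["k1"],0,0,0,0]))[:,0]
    P=(np.c_[dd,np.ones(len(dd))]*z[:,None])@T[:3,:3].T+T[:3,3];return P@R.T+s["eef_pos"],u,v,s
def med(x): return ((x.min(0)+x.max(0))/2).round(4)
if __name__=="__main__":
    P,u,v,s=look(sys.argv[1] if len(sys.argv)>1 else None)
    r=np.hypot(*(P[:,:2]-A).T)
    m=(abs(P[:,2]-.194)<.003)&(r<.042);print("rim",m.sum(),P[m].mean(0).round(4),med(P[m]))
    m=(abs(P[:,2]-.202)<.003)&(r>.066)&(r<.089);x=P[m];a=x.mean(0);print("tab",m.sum(),a.round(4),u[m].mean(),v[m].mean(),"phi",np.arctan2(A[1]-a[1],A[0]-a[0]).round(4),"r",np.hypot(*(a[:2]-A)).round(4))
E
python3 tab.py pics/w2.png;python3 arc.py
```

```text
rim 13688 [ 0.587  -0.2358  0.1947] [ 0.5843 -0.2351  0.194 ]
tab 1339 [ 0.5121 -0.2147  0.2019] 317.26288274831967 331.57356235997014 phi -0.2811 r 0.0743
t 4.6 phi -0.2974 r 0.0782 z 0.1992 yaw-err deg 0.42 F open-dir -1.79 F rad -0.04 w 0.0153
```

View pics/w2.png

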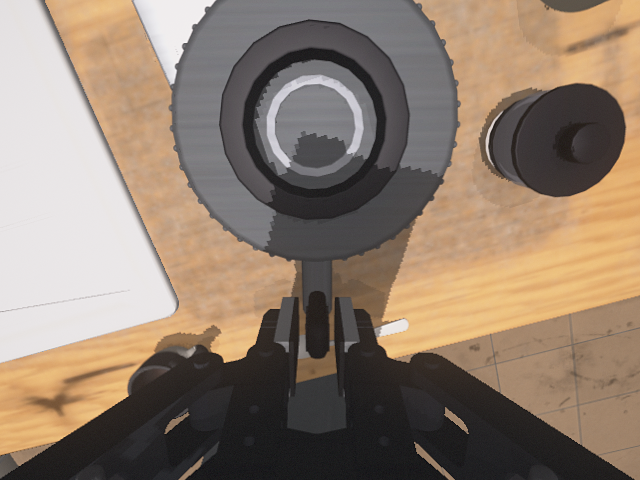

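The view shows the tab at (317,325) between the pads (285–350), having followed four notches (φ ≈ −0.28). Next come fine steps over the guaranteed fifth click to calibrate the feel.

jog_arm --hand '[18,18,18]' --pt "0.05 0.15 0" --pt "0.05 0.15 0" --pt "0 0 0" --spin '[-1.15,-1.15,0]'

```text
time_s: 4.9
eef_pos: [0.5094, -0.2094, 0.1985]
orientation: [0.0, 0.987, -0.163, -0.0]
force: [-0.3, -0.2, 1.0]
gripper_width: 0.0153
gripper_force: 0.2
```

jog_arm --hand '[18,18]' --pt "0.05 0.15 0" --pt "0 0 0" --spin '[-1.15,0]'

```text
time_s: 5.1
eef_pos: [0.5097, -0.2085, 0.1984]
orientation: [0.0, 0.985, -0.173, -0.0]
force: [-1.3, -4.0, 0.7]
gripper_width: 0.0153
gripper_force: 1.6
```

jog_arm --hand '[18,18]' --pt "0.06 0.15 0" --pt "0 0 0" --spin '[-1.15,0]'

```text
time_s: 5.3
eef_pos: [0.5101, -0.2075, 0.1984]
orientation: [0.001, 0.983, -0.184, 0.0]
force: [-1.8, -6.2, 0.5]
gripper_width: 0.0156
gripper_force: 2.8
```

jog_arm --hand '[18,18]' --pt "0.06 0.15 0" --pt "0 0 0" --spin '[-1.15,0]'

```text
time_s: 5.5
eef_pos: [0.5107, -0.2059, 0.1984]
orientation: [0.001, 0.981, -0.194, -0.0]
force: [-1.3, -4.2, 1.2]
gripper_width: 0.0153
gripper_force: 1.9
```

jog_arm --hand '[18,18]' --pt "0.06 0.15 0" --pt "0 0 0" --spin '[-1.15,0]'

```text
time_s: 5.7
eef_pos: [0.512, -0.2024, 0.1982]
orientation: [-0.001, 0.979, -0.203, -0.0]
force: [0.5, 0.2, -0.5]
gripper_width: 0.0153
gripper_force: 0.0
```

```bash
python3 arc.py;python3 tab.py
```

```text
t 5.7 phi -0.4311 r 0.0787 z 0.1982 yaw-err deg 1.31 F open-dir -0.36 F rad -0.38 w 0.0153
rim 14033 [ 0.587  -0.2361  0.1947] [ 0.5842 -0.2349  0.194 ]
tab 1334 [ 0.516  -0.2038  0.202 ] 316.1551724137931 332.48125937031483 phi -0.4364 r 0.0745
```

jog_arm --hand '[18,18,18,18]' --pt "0.06 0.13 0" --pt "0.06 0.13 0" --pt "0.06 0.13 0" --pt "0 0 0" --spin '[-1.3,-1.3,-1.3,0]'

```text
time_s: 6.15
eef_pos: [0.5137, -0.1991, 0.1983]
orientation: [-0.0, 0.972, -0.236, -0.0]
force: [-0.5, 0.7, -0.1]
gripper_width: 0.0152
gripper_force: 0.0
```

jog_arm --hand '[18,18]' --pt "0.08 0.14 0" --pt "0 0 0" --spin '[-1.15,0]'

```text
time_s: 6.35
eef_pos: [0.5141, -0.1983, 0.1983]
orientation: [0.0, 0.969, -0.246, -0.0]
force: [-0.5, -1.1, -0.3]
gripper_width: 0.0153
gripper_force: 0.6
```

jog_arm --hand '[18,18]' --pt "0.08 0.14 0" --pt "0 0 0" --spin '[-1.15,0]'

```text
time_s: 6.55
eef_pos: [0.5147, -0.1974, 0.1983]
orientation: [0.001, 0.967, -0.256, -0.0]
force: [-2.2, -2.9, 0.8]
gripper_width: 0.0152
gripper_force: 2.1
```

```bash
python3 arc.py
```

```text
t 6.55 phi -0.5027 r 0.0786 z 0.1983 yaw-err deg -0.85 F open-dir 3.57 F rad 0.55 w 0.0152
```

jog_arm --hand '[18,18]' --pt "0.08 0.14 0" --pt "0 0 0" --spin '[-1.15,0]'

```text
time_s: 6.75
eef_pos: [0.5153, -0.1964, 0.1982]
orientation: [0.001, 0.964, -0.266, -0.0]
force: [-3.6, -4.3, 0.4]
gripper_width: 0.0156
gripper_force: 3.0
```

jog_arm --hand '[18,18]' --pt "0.05 0.08 0" --pt "0 0 0" --spin '[-0.7,0]'

```text
time_s: 6.95
eef_pos: [0.5158, -0.1956, 0.1983]
orientation: [0.001, 0.962, -0.271, -0.0]
force: [-3.1, -4.7, 0.5]
gripper_width: 0.0153
gripper_force: 2.4
```

```bash
python3 arc.py
```

```text
t 6.95 phi -0.5307 r 0.0785 z 0.1983 yaw-err deg -1.1 F open-dir 5.66 F rad 0.29 w 0.0153
```

jog_arm --hand '[18,18]' --pt "0.06 0.1 0" --pt "0 0 0" --spin '[-0.8,0]'

```text
time_s: 7.15
eef_pos: [0.5172, -0.1931, 0.1983]
orientation: [-0.0, 0.961, -0.278, 0.0]
force: [0.2, -0.6, 0.3]
gripper_width: 0.0153
gripper_force: 0.0
```

jog_arm --hand '[18,18]' --pt "0.06 0.1 0" --pt "0 0 0" --spin '[-0.8,0]'

```text
time_s: 7.35
eef_pos: [0.518, -0.1918, 0.1983]
orientation: [-0.0, 0.959, -0.284, 0.0]
force: [0.8, -0.2, -0.2]
gripper_width: 0.0154
gripper_force: 0.0
```

```bash
python3 arc.py;python3 tab.py
```

```text
t 7.35 phi -0.5864 r 0.0786 z 0.1983 yaw-err deg 0.61 F open-dir -0.25 F rad -0.79 w 0.0154
rim 14021 [ 0.5867 -0.2366  0.1947] [ 0.5844 -0.2351  0.194 ]
tab 1352 [ 0.5215 -0.1939  0.202 ] 316.8158284023669 332.39201183431953 phi -0.5884 r 0.0745
```

jog_arm --hand '[18,18,18,18]' --pt "0.08 0.11 0" --pt "0.08 0.11 0" --pt "0.08 0.11 0" --pt "0 0 0" --spin '[-1.2,-1.2,-1.2,0]'

```text
time_s: 7.8
eef_pos: [0.5201, -0.1891, 0.1983]
orientation: [0.0, 0.949, -0.314, -0.0]
force: [-0.3, 0.7, -0.0]
gripper_width: 0.0156
gripper_force: 0.0
```

jog_arm --hand '[18,18]' --pt "0.07 0.1 0" --pt "0 0 0" --spin '[-0.9,0]'

```text
time_s: 8.0
eef_pos: [0.5204, -0.1886, 0.1982]
orientation: [0.0, 0.947, -0.322, -0.0]
force: [-0.9, -1.7, 0.7]
gripper_width: 0.0151
gripper_force: 1.0
```

jog_arm --hand '[18,18]' --pt "0.07 0.1 0" --pt "0 0 0" --spin '[-0.9,0]'

```text
time_s: 8.2
eef_pos: [0.521, -0.1878, 0.1983]
orientation: [0.0, 0.944, -0.33, -0.0]
force: [-1.6, -3.4, -0.3]
gripper_width: 0.0154
gripper_force: 2.1
```

```bash
python3 arc.py
```

```text
t 8.2 phi -0.6499 r 0.0785 z 0.1983 yaw-err deg -1.25 F open-dir 3.65 F rad -0.82 w 0.0154
```

jog_arm --hand '[18,18]' --pt "0.07 0.1 0" --pt "0 0 0" --spin '[-0.9,0]'

```text
time_s: 8.4
eef_pos: [0.5215, -0.1872, 0.1983]
orientation: [0.001, 0.941, -0.337, -0.0]
force: [-3.7, -5.5, -0.6]
gripper_width: 0.0157
gripper_force: 3.2
```

jog_arm --hand '[18,18]' --pt "0.06 0.08 0" --pt "0 0 0" --spin '[-0.7,0]'

```text
time_s: 8.6
eef_pos: [0.5219, -0.1868, 0.1982]
orientation: [0.001, 0.939, -0.343, -0.0]
force: [-5.1, -7.2, -0.1]
gripper_width: 0.0155
gripper_force: 3.9
```

```bash
python3 arc.py
```

```text
t 8.6 phi -0.6663 r 0.0784 z 0.1982 yaw-err deg -1.94 F open-dir 8.83 F rad -0.39 w 0.0155
```

At 8.8 N the force is still rising with no click, so the burrs are touching. I'll press slightly more, to about 10 N, and hold.

jog_arm --hand '[18,18,18]' --pt "0.05 0.06 0" --pt "0 0 0" --pt "0 0 0" --spin '[-0.4,0,0]'

```text
time_s: 8.9
eef_pos: [0.5222, -0.1865, 0.1982]
orientation: [0.001, 0.938, -0.346, -0.0]
force: [-5.3, -7.8, 0.9]
gripper_width: 0.0155
gripper_force: 4.4
```

```bash
python3 arc.py
```

```text
t 8.9 phi -0.6719 r 0.0784 z 0.1982 yaw-err deg -2.02 F open-dir 9.39 F rad -0.7 w 0.0155
```

jog_arm --hand '[18,18,18,18]' --pt "0.04 0.06 0" --pt "0 0 0" --pt "0 0 0" --pt "0 0 0" --spin '[-0.4,0,0,0]'

```text
time_s: 9.3
eef_pos: [0.5224, -0.1862, 0.1982]
orientation: [0.001, 0.937, -0.35, -0.0]
force: [-5.3, -8.8, 0.2]
gripper_width: 0.0151
gripper_force: 4.8
```

```bash
python3 arc.py; python3 tab.py
```

```text
t 9.3 phi -0.6772 r 0.0784 z 0.1982 yaw-err deg -2.13 F open-dir 10.15 F rad -1.4 w 0.0151
rim 13993 [ 0.5866 -0.2369  0.1947] [ 0.5843 -0.2351  0.194 ]
tab 1259 [ 0.5246 -0.1904  0.2021] 321.8260524225576 331.8911834789516 phi -0.6512 r 0.0741
```

```bash
python3 arc.py -0.40 10
```

```text
t 9.35 phi -0.677 r 0.0784 z 0.1982 yaw-err deg -2.14 F open-dir 8.66 F rad -0.42 w 0.0154
[[-0.26, -0.07, 0], [-0.13, -0.18, 0], [-0.13, -0.18, 0], [-0.12, -0.19, 0], [-0.12, -0.19, 0], [-0.11, -0.19, 0], [-0.1, -0.2, 0], [-0.1, -0.19, 0], [-0.1, -0.2, 0], [-0.09, -0.21, 0]] spin each 1.59
```

jog_arm --hand '[18,18,18,18,18,18,18,18,18,18]' --pt "-0.13 -0.17 0" --pt "-0.13 -0.18 0" --pt "-0.13 -0.18 0" --pt "-0.12 -0.19 0" --pt "-0.12 -0.19 0" --pt "-0.11 -0.19 0" --pt "-0.1 -0.2 0" --pt "-0.1 -0.19 0" --pt "-0.1 -0.2 0" --pt "-0.09 -0.21 0" --spin '[1.7,1.7,1.7,1.7,1.7,1.7,1.7,1.7,1.7,1.7]'

```text
time_s: 10.35
eef_pos: [0.5131, -0.2018, 0.1984]
orientation: [-0.001, 0.979, -0.205, 0.0]
force: [-0.8, -0.1, -0.9]
gripper_width: 0.0151
gripper_force: 0.0
```

```bash
python3 tab.py; python3 arc.py -0.26 8
```

```text
rim 13901 [ 0.5869 -0.2362  0.1947] [ 0.5844 -0.2351  0.194 ]
tab 1345 [ 0.5167 -0.2029  0.202 ] 315.62304832713755 333.15910780669145 phi -0.4525 r 0.0742
t 10.4 phi -0.4319 r 0.078 z 0.1984 yaw-err deg 1.14 F open-dir 0.59 F rad -0.33 w 0.015
[[-0.25, -0.07, 0], [-0.07, -0.16, 0], [-0.06, -0.16, 0], [-0.06, -0.16, 0], [-0.06, -0.16, 0], [-0.05, -0.17, 0], [-0.05, -0.16, 0], [-0.05, -0.17, 0]] spin each 1.23
```

jog_arm --hand '[18,18,18,18,18,18,18]' --pt "-0.1 -0.19 0" --pt "-0.1 -0.19 0" --pt "-0.1 -0.19 0" --pt "-0.1 -0.19 0" --pt "-0.1 -0.19 0" --pt "-0.1 -0.19 0" --pt "0 0 0" --spin '[1.4,1.4,1.4,1.4,1.4,1.4,0]'

```text
time_s: 11.1
eef_pos: [0.5058, -0.2153, 0.1983]
orientation: [0.0, 0.991, -0.134, -0.0]
force: [0.3, 0.0, 0.4]
gripper_width: 0.0155
gripper_force: 0.0
```

```bash
python3 tab.py; python3 arc.py -0.13 6
```

```text
rim 14188 [ 0.5871 -0.2358  0.1947] [ 0.5844 -0.2349  0.194 ]
tab 1339 [ 0.5113 -0.2148  0.202 ] 311.59970126960417 330.3076923076923 phi -0.2767 r 0.0751
t 11.15 phi -0.2546 r 0.0802 z 0.1983 yaw-err deg -0.87 F open-dir 0.51 F rad -0.4 w 0.0152
[[-0.03, -0.17, 0], [-0.03, -0.16, 0], [-0.04, -0.16, 0], [-0.03, -0.16, 0], [-0.02, -0.17, 0], [-0.03, -0.16, 0]] spin each 1.19
```

Second click: the tab is at −0.28, as expected. On to the third.

jog_arm --hand '[18,18,18,18,18,18,18]' --pt "-0.03 -0.17 0" --pt "-0.03 -0.16 0" --pt "-0.04 -0.16 0" --pt "-0.03 -0.16 0" --pt "-0.02 -0.17 0" --pt "-0.03 -0.16 0" --pt "0 0 0" --spin '[1.3,1.3,1.3,1.3,1.3,1.3,0]'

```text
time_s: 11.85
eef_pos: [0.5043, -0.2253, 0.1984]
orientation: [0.0, 0.998, -0.066, 0.0]
force: [0.4, -0.5, -0.8]
gripper_width: 0.0153
gripper_force: 0.0
```

```bash
python3 tab.py; python3 arc.py 0.015 7
```

```text
rim 14135 [ 0.5872 -0.2354  0.1947] [ 0.5845 -0.2351  0.194 ]
tab 1348 [ 0.5092 -0.2251  0.202 ] 314.5719584569733 330.8026706231454 phi -0.136 r 0.0749
t 11.9 phi -0.128 r 0.0799 z 0.1983 yaw-err deg -0.31 F open-dir 0.1 F rad -0.11 w 0.0157
[[-0.03, -0.16, 0], [-0.02, -0.16, 0], [-0.01, -0.17, 0], [-0.01, -0.16, 0], [-0.01, -0.16, 0], [0.0, -0.17, 0], [0.0, -0.16, 0]] spin each 1.17
```

jog_arm --hand '[18,18,18,18,18,18,18,18]' --pt "-0.03 -0.16 0" --pt "-0.02 -0.16 0" --pt "-0.01 -0.17 0" --pt "-0.01 -0.16 0" --pt "-0.01 -0.16 0" --pt "0 -0.17 0" --pt "0 -0.16 0" --pt "0 0 0" --spin '[1.2,1.2,1.2,1.2,1.2,1.2,1.2,0]'

```text
time_s: 12.7
eef_pos: [0.5035, -0.2367, 0.1984]
orientation: [0.0, 1.0, 0.007, 0.0]
force: [-1.1, -0.7, -0.3]
gripper_width: 0.0152
gripper_force: 0.0
```

```bash
python3 tab.py pics/w3.png; python3 arc.py
```

```text
rim 14139 [ 0.5872 -0.235   0.1947] [ 0.5845 -0.2352  0.194 ]
tab 1342 [ 0.5086 -0.236   0.202 ] 314.96199701937405 330.429955290611 phi 0.0098 r 0.0749
t 12.75 phi 0.0156 r 0.0799 z 0.1984 yaw-err deg -0.13 F open-dir -0.22 F rad 0.82 w 0.015
```

Fourth click: tab at φ 0.010, with no contact force. Next I rise, and go to the hopper.

jog_arm --hand '[18,18,18,18,55,55,55,55,55,55]' --pt "0 0 2.5" --pt "0 0 2.5" --pt "0 0 2.5" --pt "0.5 -4.1 0" --pt "0.5 -4.1 0" --pt "0.5 -4.1 0" --pt "0.6 -4.1 0" --pt "0 0 -4" --pt "0 0 -4" --pt "0 0 0" --spin '[0,0,0,0,0,0,0,0,0,0]'

```text
time_s: 13.75
eef_pos: [0.5225, -0.3983, 0.1881]
orientation: [-0.002, 1.0, 0.006, -0.004]
force: [-0.6, 0.7, -1.7]
gripper_width: 0.047
gripper_force: 0.0
```

```bash
cat > hop.py <<'E'
import sys;from tab import *
dz=float(sys.argv[2])
P,u,v,s=look(sys.argv[1]);k=np.array([.5245,-.4005])if dz==0 else np.array(s["eef_pos"][:2])
r=np.hypot(*(P[:,:2]-k).T)
for n,z,R in(("knob",.087+dz,.022),("lid",.067+dz,.045)):
    m=(abs(P[:,2]-z)<.004)&(r<R);x=P[m]
    if len(x): print(n,m.sum(),x.mean(0).round(4),med(x),x.min(0).round(4),x.max(0).round(4),u[m].mean().round(),v[m].mean().round())
print(s["time_s"],np.round(s["eef_pos"],4),s["gripper_width"],np.round(s["orientation"],3))
E
python3 hop.py pics/w4.png 0
```

```text
knob 1162 [ 0.5274 -0.4002  0.088 ] [ 0.5265 -0.4002  0.0869] [ 0.5137 -0.4127  0.0831] [ 0.5393 -0.3876  0.0908] 320.0 246.0
lid 7377 [ 0.5292 -0.4002  0.0679] [ 0.5263 -0.4002  0.0667] [ 0.4882 -0.4379  0.063 ] [ 0.5644 -0.3626  0.0705] 320.0 234.0
13.75 [ 0.5225 -0.3983  0.1881] 0.0469583588681059 [-0.002  1.     0.006 -0.004]
```

View pics/w4.png

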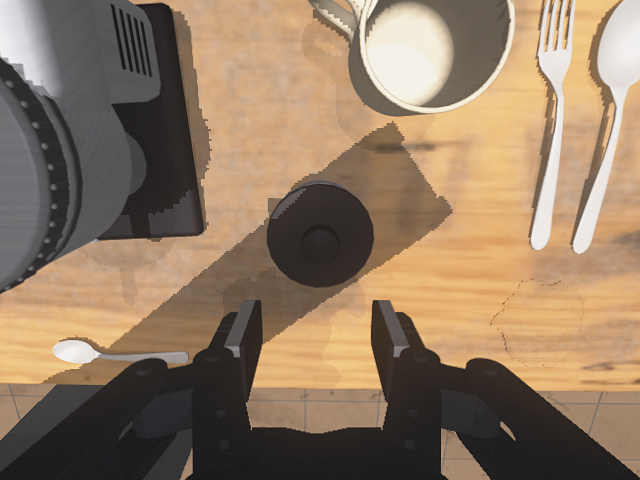

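The knob is at (320,243), centred laterally between the pads. I'll descend.

jog_arm --hand '[55,55,55,55,55,55]' --pt "0.2 0 -2" --pt "0 0 -2" --pt "0 0 -2" --pt "0 0 -2" --pt "0 0 -1.5" --pt "0 0 0" --spin '[0,0,0,0,0,0]'

```text
time_s: 14.4
eef_pos: [0.5268, -0.3993, 0.0981]
orientation: [-0.0, 1.0, 0.007, -0.0]
force: [-1.2, 0.6, -0.2]
gripper_width: 0.0466
gripper_force: 0.0
```

jog_arm --hand '[55,55]' --pt "0 0 0" --pt "0 0 0" --spin '[0,0]'

```text
time_s: 14.6
eef_pos: [0.5273, -0.4004, 0.1]
orientation: [0.001, 1.0, 0.007, 0.001]
force: [-0.9, -0.0, -0.4]
gripper_width: 0.0471
gripper_force: 0.0
```

Position is good (0.527, −0.400). Down another 1 cm, then close.

jog_arm --hand '[55,55,20,20,20,20,20,20]' --pt "0 0 -1" --pt "0 0 0" --pt "0 0 0" --pt "0 0 0" --pt "0 0 0" --pt "0 0 0" --pt "0 0 0" --pt "0 0 0" --spin '[0,0,0,0,0,0,0,0]'

```text
time_s: 15.4
eef_pos: [0.5268, -0.4, 0.0885]
orientation: [0.0, 1.0, 0.007, 0.0]
force: [-0.2, -0.5, 1.6]
gripper_width: 0.0237
gripper_force: 59.1
```

jog_arm --hand '[20,20,20,20,20,20,20,20,20,20]' --pt "0 0 1" --pt "0 0 2" --pt "0 0 2.5" --pt "0 0 2.5" --pt "0 0 3" --pt "0 0 3" --pt "0 0 3" --pt "0 0 3" --pt "0 0 2.5" --pt "0 0 0" --spin '[0,0,0,0,0,0,0,0,0,0]'

```text
time_s: 16.4
eef_pos: [0.5271, -0.4009, 0.3175]
orientation: [0.001, 1.0, 0.007, 0.002]
force: [-0.2, -0.0, -1.0]
gripper_width: 0.0238
gripper_force: 59.0
```

jog_arm --hand '[20,20,20,20,20,20,20,20,20,20]' --pt "0.4 1.2 0" --pt "0.7 2 0" --pt "0.8 2.3 0" --pt "0.8 2.3 0" --pt "0.8 2.3 0" --pt "0.8 2.2 0" --pt "0.7 2 0" --pt "0.4 1.4 0" --pt "0.4 0.8 0" --pt "0 0 0" --spin '[0,0,0,0,0,0,0,0,0,0]'

```text
time_s: 17.4
eef_pos: [0.5852, -0.2332, 0.3127]
orientation: [-0.0, 1.0, 0.008, -0.0]
force: [0.7, 0.3, -0.3]
gripper_width: 0.0238
gripper_force: 59.0
```

jog_arm --hand '[20,20]' --pt "0 0 0" --pt "0 0 0" --spin '[0,0]'

```text
time_s: 17.6
eef_pos: [0.584, -0.2362, 0.3134]
orientation: [0.0, 1.0, 0.006, -0.0]
force: [-0.0, 0.1, -0.8]
gripper_width: 0.0236
gripper_force: 59.0
```

```bash
python3 - <<'E'
from tab import *
from h import cloud
P,u,v,s=look("pics/w5.png");e=np.array(s["eef_pos"]);print(s["time_s"],e.round(4),s["gripper_width"],np.round(s["orientation"],4),np.round(s["force"],2))
r=np.hypot(*(P[:,:2]-e[:2]).T);m=(r<.046)&(P[:,2]>e[2]-.03)&(P[:,2]<e[2]-.012);x=P[m];print("lid(w)",m.sum(),med(x),x.mean(0))
M=np.c_[x[:,:2],np.ones(len(x))];print("tilt",np.linalg.lstsq(M,x[:,2],rcond=None)[0])
for n in("scene","top"):
    p,d=viewer.camera(n);cv2.imwrite(f"pics/{n}1.png",p[:,:,::-1]);np.savez(f"pics/{n}1.npz",p=p,d=d)
cv2.imwrite("pics/crop2.png",cv2.resize(cv2.imread("pics/scene1.png")[100:330,220:420],None,fx=2.6,fy=2.6))
E
```

```text
17.6 [ 0.584  -0.2362  0.3134] 0.023586010252161803 [ 2.0e-04  1.0e+00  5.9e-03 -0.0e+00] [-0.01  0.11 -0.78]
lid(w) 11983 [ 0.5837 -0.2365  0.2938] [ 0.59602966 -0.23621867  0.29265939]
tilt [-0.00758418 -0.00336393  0.29638516]
```

View pics/crop2.png

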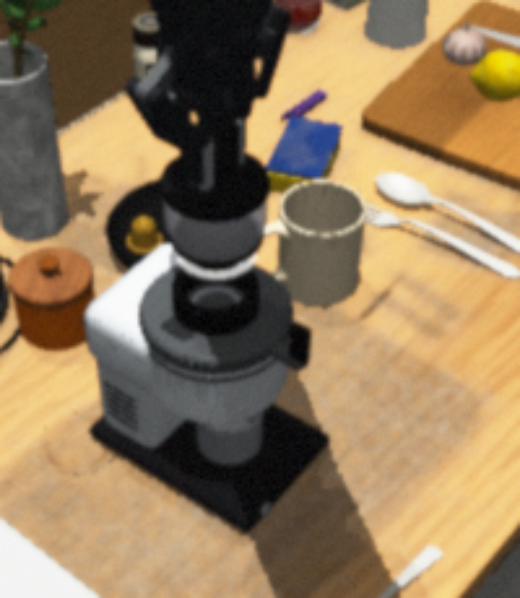

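The view shows the hopper held upright straight above the throat, with the lever tab clear. I'll lower it with a small y correction.

jog_arm --hand '[20,20,20,20]' --pt "0.03 0.09 -1" --pt "0 0 -1" --pt "0 0 -0.9" --pt "0 0 0" --spin '[0,0,0,0]'

```text
time_s: 18.15
eef_pos: [0.5843, -0.2334, 0.2823]
orientation: [-0.0, 1.0, 0.007, -0.001]
force: [-0.5, 0.2, -0.9]
gripper_width: 0.0236
gripper_force: 59.0
```

jog_arm --hand '[20,20,20]' --pt "0 0 -0.4" --pt "0 0 -0.4" --pt "0 0 0" --spin '[0,0,0]'

```text
time_s: 18.45
eef_pos: [0.5849, -0.2338, 0.2758]
orientation: [-0.0, 1.0, 0.007, -0.0]
force: [-0.3, 0.4, -1.5]
gripper_width: 0.0234
gripper_force: 59.0
```

jog_arm --hand '[20,20,20,20]' --pt "-0.05 -0.12 -0.2" --pt "0 0 0" --pt "0 0 0" --pt "0 0 0" --spin '[0,0,0,0]'

```text
time_s: 18.85
eef_pos: [0.5845, -0.2351, 0.2744]
orientation: [-0.0, 1.0, 0.007, 0.0]
force: [-0.5, 0.1, -1.9]
gripper_width: 0.0232
gripper_force: 59.0
```

jog_arm --hand '[20,20,20]' --pt "0 0 -0.3" --pt "0 0 -0.2" --pt "0 0 0" --spin '[0,0,0]'

```text
time_s: 19.15
eef_pos: [0.5843, -0.235, 0.2689]
orientation: [-0.0, 1.0, 0.007, -0.0]
force: [-0.1, 0.1, -1.7]
gripper_width: 0.0234
gripper_force: 59.0
```

jog_arm --hand '[20,20]' --pt "0 0 -0.15" --pt "0 0 0" --spin '[0,0]'

```text
time_s: 19.35
eef_pos: [0.5844, -0.2351, 0.2676]
orientation: [-0.0, 1.0, 0.007, -0.0]
force: [-0.2, -0.5, -1.6]
gripper_width: 0.0238
gripper_force: 59.0
```

jog_arm --hand '[20,20]' --pt "0 0 -0.12" --pt "0 0 0" --spin '[0,0]'

```text
time_s: 19.55
eef_pos: [0.5845, -0.2352, 0.2666]
orientation: [-0.0, 1.0, 0.007, 0.0]
force: [-0.1, 0.2, -1.4]
gripper_width: 0.0232
gripper_force: 59.1
```

jog_arm --hand '[20,20]' --pt "0 0 -0.1" --pt "0 0 0" --spin '[0,0]'

```text
time_s: 19.75
eef_pos: [0.5846, -0.2354, 0.2664]
orientation: [-0.0, 1.0, 0.007, 0.0]
force: [-1.7, 0.3, 5.6]
gripper_width: 0.0238
gripper_force: 59.9
```

jog_arm --hand '[20,20]' --pt "0 0 -0.1" --pt "0 0 0" --spin '[0,0]'

```text
time_s: 19.95
eef_pos: [0.5846, -0.2354, 0.2664]
orientation: [-0.0, 1.0, 0.007, 0.001]
force: [-4.4, 2.5, 12.5]
gripper_width: 0.0238
gripper_force: 60.5
```

Seated at the expected height, since contact came at TCP z = 0.2664. I'll relieve the force, release and rise.

jog_arm --hand '[20,55,55,55,55,55,55,55,55]' --pt "0 0 0.16" --pt "0 0 0" --pt "0 0 0" --pt "0 0 0" --pt "0 0 1.5" --pt "0 0 2.5" --pt "0 0 3" --pt "0 0 3" --pt "0 0 0" --spin '[0,0,0,0,0,0,0,0,0]'

```text
time_s: 20.85
eef_pos: [0.5854, -0.2363, 0.3714]
orientation: [0.001, 1.0, 0.007, 0.003]
force: [0.3, -0.7, -0.3]
gripper_width: 0.0472
gripper_force: 0.0
```

jog_arm --hand '[55,55,55,55,55]' --pt "-3 0 0" --pt "-3 0 0" --pt "-3 0 0" --pt "0 0 0" --pt "0 0 0" --spin '[0,0,0,0,0]'

```text
time_s: 21.35
eef_pos: [0.4943, -0.235, 0.3669]
orientation: [-0.001, 1.0, 0.007, 0.001]
force: [0.6, 1.1, -0.0]
gripper_width: 0.0465
gripper_force: 0.0
```

```bash
python3 - <<'E'
from tab import *
P,u,v,s=look("pics/w6.png");print(s["time_s"],np.round(s["eef_pos"],4))
A=np.array([.5845,-.2351]);r=np.hypot(*(P[:,:2]-A).T)
for n,z,R in(("knob",.265,.02),("lid",.245,.045)):
    m=(abs(P[:,2]-z)<.005)&(r<R);x=P[m]
    if len(x): print(n,m.sum(),med(x),x.mean(0).round(4))
m=(abs(P[:,2]-.245)<.005)&(r<.036)&(r>.016);x=P[m];print("plane",np.linalg.lstsq(np.c_[x[:,:2],np.ones(len(x))],x[:,2],rcond=None)[0])
m=(abs(P[:,2]-.202)<.004)&(r>.066)&(r<.095);x=P[m];print("tab",m.sum(),med(x),x.mean(0).round(4),"phi",np.arctan2(*(A-x.mean(0)[:2])[::-1]))
E
```

```text
21.35 [ 0.4943 -0.235   0.3669]
knob 1565 [ 0.5846 -0.2354  0.2655] [ 0.5845 -0.2356  0.2661]
lid 10047 [ 0.5844 -0.2356  0.2459] [ 0.5856 -0.2355  0.2458]
plane [-0.00155943  0.00068414  0.24690745]
tab 203 [ 0.5046 -0.2363  0.201 ] [ 0.5048 -0.2362  0.2014] phi 0.014326301283227394
```

View pics/w6.png

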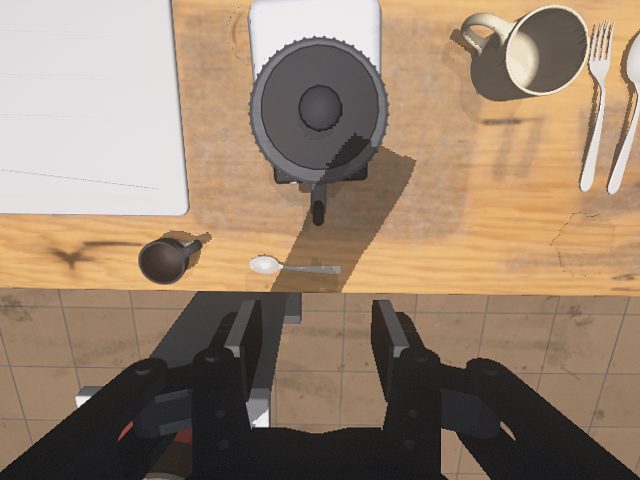

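The hopper sits level and centred (knob at (320,107), lid at 0.246 m against 0.245 m expected). The tab at (318,207) is still on its notch, and the arm is clear.

```bash
python3 -c "
from station import job;print(job.job_done())"
```

```text
the job is handed in; nothing more can be done
None
```

I handed the job in at about 21 s: the burrs were just touched at about 10 N, the lever opened four clicks from there, and the hopper set level and fully home with the lever still on its notch; no verdict came back.

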